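Hold down the recessed reset button of a bench data logger

TASK

Restart the battery data logger: take the slim stylus out of the tool rack, reach its tip down through the access hole next to the two round metal input connectors, and hold the recessed reset button there fully down for at least three seconds. Press without forcing it, keep off the other recessed button at the screw-terminal end, and leave the other tools and the things on the bench where they are. Finish while still gripping the upright stylus and holding the reset button down: do not let go or lift off.

Things in the scene. Friction and masses are not known exactly. Their poses are not given: they have to be found in the camera images.
- logger: Battery data logger: flat grey box 160 x 100 mm, top 38 mm above the bench, fixed, at any yaw. Origin: centre of its underside; x axis runs along its length to the end with two round steel coaxial connectors (stick out 16 mm); the -x end has a black screw-terminal strip (sticks out 11 mm). A display fills the +y half of the top, six vent slots and two 10 mm access holes the -y half.
- reset_hole (a point): Centre of the mouth of the reset button's round access hole, level with the logger's top; 50 mm from the logger's centre towards the connector end, 28 mm towards -y. Hole 10 mm in diameter, vertical, 20 mm deep; in it the white reset button, 8.4 mm in diameter, its top 12 mm below the mouth when up. Same axes as the logger.
- other_hole (a point): Centre of the mouth of the second, identical access hole, at the screw-terminal end (50 mm towards -x, 28 mm towards -y). It holds another, identical white button that must not be pressed.
- reset_button (a joint): How far the reset button is pressed: 0 = up, 0.004 m = fully down (against its stop). Spring return: starts to move at about 1.5 N and is fully down at 5 N.
- other_button (a joint): The same for the other button, which must stay up (0).
- rack: Aluminium tool rack 64 x 200 mm, fixed: a plate 10 mm thick, its top 75 mm above the bench, on two end legs. Origin: centre of its underside; y axis along the 200 mm row. Four 7.5 mm holes at y = -75, -25, 25, 75 mm each carry one upright tool, hanging by its collar, shaft through the hole.
- stylus_handle (a point): Centre of the handle of the stylus, which hangs upright and loose in one of the four rack places: plain round black handle 12 mm in diameter, 76 mm long, flat top (slimmest and tallest of the four tools, top 156 mm above the bench); below it a collar 17 mm wide, 5 mm thick, then a steel pin 5 mm in diameter, 50 mm long, rounded end. 25 to 50 g. z points up from tip to handle.
- stylus_tip (a point): The end of the stylus's pin, 93 mm straight below the handle centre.
- screwdriver: Screwdriver hanging in the rack: fat fluted black handle 25 mm in diameter, top 70 mm above the rack plate. Origin on the plate at the tool's axis. Not needed.
- nut_driver: Nut driver hanging in the rack: black handle 17 mm in diameter with a wider 23 mm cap on top, 62 mm above the rack plate. Origin on the plate at the tool's axis. Not needed.
- dust_brush: Dust brush hanging in the rack bristles up: a flat 12 x 26 mm head, top of the bristles 67 mm above the rack plate. Origin on the plate at the tool's axis. Not needed.
- solder_reel: Reel of solder standing flat on the bench between logger and rack, 54 mm in diameter, 30 mm high. Origin at the centre of its underside. Not needed.
- capacitor: Upright capacitor can, 25 mm in diameter, 40 mm high, between logger and rack further from the robot. Origin at the centre of its underside. Not needed.
- heat_sink: Finned aluminium heat sink 60 x 45 x 28 mm on the far right of the bench. Origin at the centre of its underside. Not needed.
- probe: Oscilloscope probe lying across the far middle of the bench, 145 mm long, 17 mm thick. Origin on the bench below its middle, x along it towards its metal point. Not needed.
Mind the look-alikes: they are no part of the job. Leave any red look-alike of the part that bears stylus_handle alone. Leave any turquoise look-alike of the logger alone.

How it is judged:
By the outcome, as a careful person would: the job done as asked, in the order asked, and still so for the second after the job is handed in, while the arm keeps its last pose, push and grip.
It also fails if it takes over 48 s, if anything falls off the work surface, if the arm or the gripper's body presses on something with over 40 N, if the wrist force passes 120 N, or if a joint passes its speed limit or range.

ROBOT

A 6-joint arm with a two-finger parallel gripper is mounted at the origin on the work surface. World frame = base frame: x ahead of the robot, y to its left, z up, the work surface at z = 0. Lengths are in mm, angles in rad, forces in N, time in s.
With the tool pointing down it reaches from about 375 to 975 mm from the base axis. Payload 3.8 kg.
Tool frame: the origin (TCP) lies where the fingers leave the gripper's body, on its centre line; the fingertips stand 64 mm ahead of it and the grasp point (between the pads) lies 45 mm ahead of it; z points along the fingers, y is the line along which they close (so a half turn about z gives the same grasp; the last joint's range is limited). The gripper opens to 88 mm and grips with 3 to 60 N. Pads are 18 mm wide; open, the fingers measure 123 mm over their backs; the gripper's body (75 mm by 187 mm) begins 45 mm behind the grasp point.
Start: joints at [1.147, 0.264, 1.604, -0, 1.274, -0.037], TCP at [254.626, 625.128, 302.706] pointing down, gripper open.
Joint ranges: [-2.63, 2.63], [-0.94, 2.18], [0.31, 2.57], [-1.31, 4.45], [0, 2.66], [-2.55, 2.55]. Speed limits (rad/s): [2.57, 2.57, 3.14, 3.14, 3.14, 3.14].

INTERFACE

Orientations are given as a 3x3 rotation matrix whose columns are the frame's x, y, z axes.
In Python, from plant import bot gives the robot as it stands. The module is installed in compiled form; this text tells all that it offers.
- The arm moves only by the shell command python3 -m handwheel 'ROWS' [FORCE]. ROWS is JSON, one flat list of numbers, 7 for each row, row after row: the finger opening in mm, from 0 to 88.1, then the shift along the tool's x, y, z in units of 50 mm (1.0 is 50 mm), then the turn, a rotation vector about the tool's x, y, z in rad. In form: [claw, dx, dy, dz, ax, ay, az, claw, dx, dy, dz, ax, ay, az, ...]. A call has 1 to 20 rows; each row is the pose to reach, as a shift and turn from the pose commanded when the call began, along the tool's axes at that moment; what a row does not reach only later rows make up. A row lasts 1/10 s, in which the tool goes at most 50 mm and 8.59 degrees, less where a joint would pass 70% of its speed; a pose out of reach is approached as far as the arm can. A call with a gripper value outside its range is refused whole. The fingers move at their own pace and stop on an object; FORCE is the grip in N (left out, the last holds). Time passes only in rows, so rows that repeat a pose let the fingers close. It gives the time, the measured TCP pose, the force, the opening and the grip force at its end, in the units of the state.
- bot.observe(): the state, without advancing time (a new reading comes with each control period).
- bot.capture(name): name is "side" or "top"; returns a dict with "img" (400x640x3 uint8, red, green, blue), "fx", "fy", "cx", "cy" (pixels), "world_to_cam" (4x4, takes a point from world to camera coordinates). Camera axes: x right, y up, looking along -z (the intrinsics and any distortion apply to the point x, -y, -z); pixel columns grow to the right and rows downward; lengths in mm; the calibration is good to about 2 mm. A picture is of the moment at which its call begins. There is no depth.
- bot.sign_off(): hands the job in; it is judged then, once.
The state is a dict: "clock": time; "joint_positions": joint angles; "dq": joint speeds; "joint_efforts": joint torques, N m; "ee_pos": TCP position; "orientation": TCP orientation; "force": force on the tool from outside, world axes, zero at the start; "ft_torque": the same for the moment, N m; "width": finger opening in mm; "grip_force": force on a finger pad.
Only numpy, scipy, OpenCV 4.12 (cv2) and the standard library are available. Lean on these libraries where they do the work, as an engineer would, in place of code of your own. Each camera call takes 0.05 s, during which the arm holds its last target. There are 200 camera calls.

## Working session

There is one attempt and no reset: what is moved stays moved. The work goes in short steps, Python scripts to look and compute and a shell command to move; the robot and the scene stay as the last step left them, time stands still between calls to the robot, and variables do not carry over. Pictures are saved under pics/ and viewed, at most 10 in all, crops included, and the job is handed in when it is done.

```bash
mkdir -p pics; python3 - <<'E'
from plant import bot
import cv2,pickle
for n in("top","side"):
    c=bot.capture(n); pickle.dump(c,open(n+".pkl","wb"))
    cv2.imwrite(f"pics/{n}0.png",c["img"][:,:,::-1])
    print(n,c["fx"],c["fy"],c["cx"],c["cy"],c["world_to_cam"].round(3).tolist(),[k for k in c])
o=bot.observe();print(o["clock"],o["ee_pos"],o["orientation"],o["width"],o["force"])
E
```

```text
top 450.9181603288348 450.9181603288348 313.71396858078197 203.85248164049838 [[0.08, -0.997, 0.001, -14.166], [0.976, 0.079, 0.204, -544.186], [-0.204, -0.016, 0.979, -1125.485], [0.0, 0.0, 0.0, 1.0]] ['img', 'fx', 'fy', 'cx', 'cy', 'world_to_cam']
side 376.8203540644574 376.8203540644574 320.3780362389579 196.27448074185403 [[0.871, -0.492, -0.016, -459.334], [0.306, 0.515, 0.8, -253.146], [-0.385, -0.702, 0.599, -759.571], [0.0, 0.0, 0.0, 1.0]] ['img', 'fx', 'fy', 'cx', 'cy', 'world_to_cam']
0.1 [254.41443664 624.6628565  301.51663309] [[-9.26126566e-01  3.77212058e-01 -8.04649121e-04]
 [ 3.77212913e-01  9.26124730e-01 -1.84494066e-03]
 [ 4.92715874e-05 -2.01217260e-03 -9.99997974e-01]] 88.2329946189103 [ 0.81952374 -0.29708265  0.20807038]
```

View pics/top0.png

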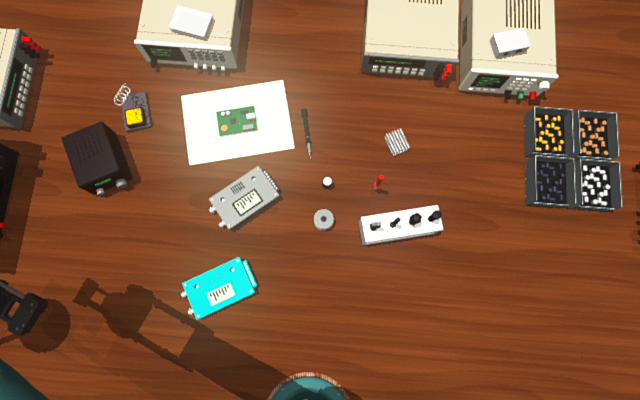

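View pics/side0.png

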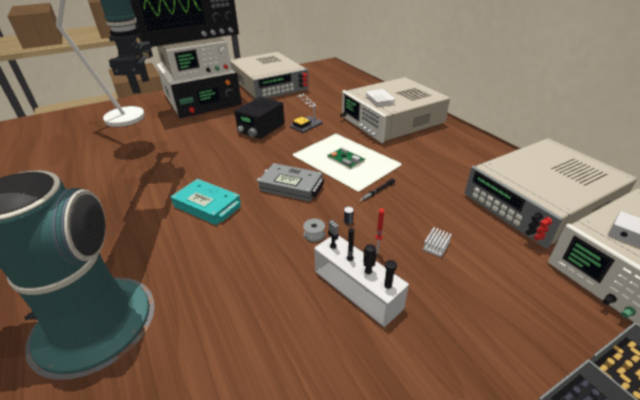

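Top view: the grey logger is at (245,198), with the turquoise look-alike at (220,288). The rack is at (400,225), with tools at about (376,226), (396,222), (415,219) and (434,215). A red look-alike stylus stands at (378,183). In the side view the slim, tall tool is second in the row, at about (350,243). I'll confirm that in one enlarged composite.

```bash
python3 - <<'E'
import pickle,cv2,numpy as np
t=pickle.load(open("top.pkl","rb"))["img"];s=pickle.load(open("side.pkl","rb"))["img"]
R=lambda a,w,h:cv2.resize(a,(w,h),interpolation=cv2.INTER_CUBIC)
a=R(t[160:235,205:285],400,375); b=R(s[215:325,305:415],400,400)[:375]; c=R(t[200:245,350:450],500,225)
im=np.zeros((600,800,3),np.uint8); im[:375,:400]=a; im[:375,400:]=b; im[375:,:500]=c
cv2.imwrite("pics/crop1.png",im[:,:,::-1])
E
```

```text
(no output)
```

View pics/crop1.png

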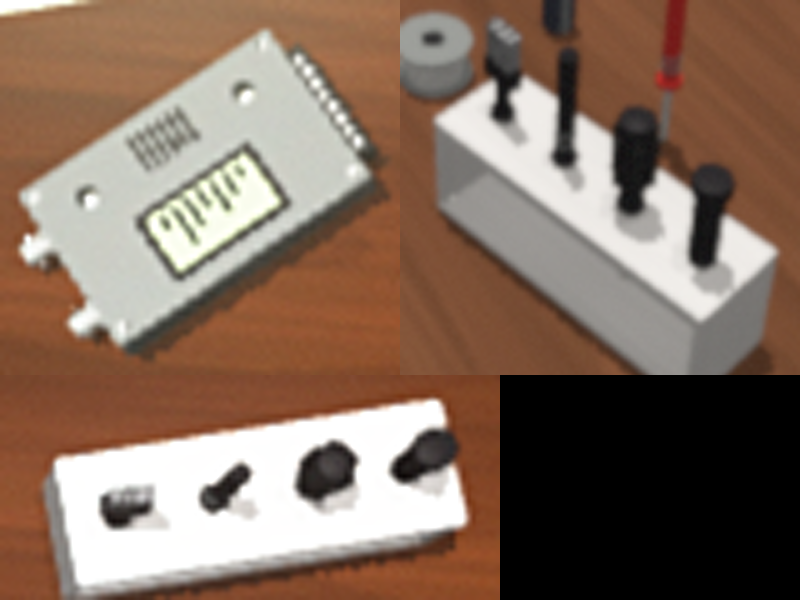

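The crop confirms it. From the left, the rack holds the brush, the stylus (slimmest and tallest, second place), the screwdriver and the nut driver. On the grey logger, the reset hole is the one next to the coax connectors, at about (222.6,199.4) in the top image. The other hole is at (253.8,178.4).

```bash
cat > h.py <<'E'
import numpy as np,pickle,cv2
def proj(c,P):
    P=np.atleast_2d(P);q=P@c["world_to_cam"][:3,:3].T+c["world_to_cam"][:3,3]
    return np.c_[c["cx"]-c["fx"]*q[:,0]/q[:,2],c["cy"]+c["fy"]*q[:,1]/q[:,2]]
def ray(c,uv):
    u,v=uv;R=c["world_to_cam"][:3,:3];t=c["world_to_cam"][:3,3]
    d=R.T@np.array([(u-c["cx"])/c["fx"],-(v-c["cy"])/c["fy"],-1]);return -R.T@t,d/np.linalg.norm(d)
def plane(c,uv,z):
    o,d=ray(c,uv);return o+d*(z-o[2])/d[2]
def tri(rays):
    A=sum(np.eye(3)-np.outer(d,d) for o,d in rays);b=sum((np.eye(3)-np.outer(d,d))@o for o,d in rays)
    return np.linalg.solve(A,b)
E
python3 - <<'E'
from h import *
t=pickle.load(open("top.pkl","rb"));s=pickle.load(open("side.pkl","rb"))
# pixel-centre convention: crop px p -> p/5-0.4 approx
# rack plate top
w=(t["img"].min(2)>190).astype(np.uint8);w[:, :350]=0;w[:,450:]=0;w[:195]=0;w[250:]=0
cs,_=cv2.findContours(w,0,2);k=max(cs,key=cv2.contourArea);r=cv2.minAreaRect(k);bx=cv2.boxPoints(r)
C=np.array([plane(t,p,75) for p in bx]);print("rack px",r,"centre",C.mean(0).round(1),C.round(0).tolist(),[np.linalg.norm(C[i]-C[i-1]).round(1) for i in range(4)])
# logger corners, holes
q=np.array([[265,30],[22,195],[122,345],[372,180]])/5+[204.6,159.6]
L=np.array([plane(t,p,38) for p in q]);c=L.mean(0)
print("logger",c.round(1),[np.linalg.norm(L[i]-L[i-1]).round(1) for i in range(4)])
x=(L[1]+L[2]-L[0]-L[3]);x/=np.linalg.norm(x);y=np.cross([0,0,1],x)
print("yaw",np.arctan2(x[1],x[0]),"pred reset",(c+50*x-28*y).round(1),"pred other",(c-50*x-28*y).round(1))
g=t["img"].astype(int)
for n,(u,v) in dict(reset=(222,199),other=(253,178)).items():
    print(n,g[v-4:v+5,u-5:u+6].sum(2)//3)
m=lambda P,Q:None
for n,uv in dict(reset=(222.2,199),other=(253.4,178)).items(): print(n,plane(t,uv,38).round(1))
# stylus dark pixels
print(g[214:232,386:404].max(2))
print("red",plane(t,(378,183),80).round(0),"capacitor",plane(t,(327,182),40).round(0),"reel",plane(t,(324,219),30).round(0))
E
```

```text
rack px ((401.52496337890625, 223.15599060058594), (26.305418014526367, 79.35072326660156), 80.90972137451172) centre [ 507.7 -198.7   75. ] [[516.0, -92.0, 75.0], [565.0, -292.0, 75.0], [499.0, -304.0, 75.0], [451.0, -107.0, 75.0]] [np.float64(67.4), np.float64(205.4), np.float64(67.9), np.float64(202.9)]
logger [551.3 217.6  38. ] [np.float64(102.3), np.float64(156.8), np.float64(98.6), np.float64(157.7)]
yaw 2.2629764820638245 pred reset [541. 274.  38.] pred other [604.8 197.   38. ]
reset [[203 201 203 202 203 201 203 203 202 201 201]
 [201 200 204 202 204 195 198 202 203 200 203]
 [200 203 203 185 155 132 148 190 202 203 201]
 [201 203 200 145  90 127 169 182 197 200 200]
 [201 204 202 128 113 255 255 226 200 199 200]
 [201 202 202 157 132 255 255 231 199 201 201]
 [201 202 203 192 177 233 234 209 202 201 202]
 [203 202 201 201 199 203 202 199 199 202 199]
 [202 200 201 201 200 200 202 202 202 201 202]]
other [[205 204 204 204 204 203 205 204 204 201 203]
 [204 204 204 207 205 200 204 203 204 204 201]
 [203 202 204 196 160 139 152 186 201 203 203]
 [203 205 203 166 105  93 128 
[... 1028 characters left out ...]
3 255 255 255 255 255 255]
 [255 255 255 229  89  84  66  45  38  67 171 209 251 251 250 255 255 255]
 [255 255 255 243 102  71  81  61  41  84 206 223 223 218 227 255 255 255]
 [255 255 255 255 173  73  55  56  93 139 210 221 217 216 219 247 255 255]
 [255 255 255 255 255 200 127 178 255 241 229 227 219 212 214 231 255 255]
 [255 255 255 255 255 255 255 255 255 255 255 255 240 224 226 253 255 255]
 [255 255 255 255 255 255 255 255 255 255 255 255 255 255 255 255 255 255]
 [255 255 255 255 255 255 255 255 255 255 255 255 255 255 255 255 255 255]
 [255 255 255 255 255 255 255 255 255 255 255 255 255 255 255 255 255 255]]
red [ 607. -132.   80.] capacitor [610.  -1.  40.] reel [510.  -1.  30.]
```

```bash
python3 - <<'E'
from h import *
from plant import bot
t=pickle.load(open("top.pkl","rb"))
a=plane(t,(397,220),156);b=plane(t,(393,223.4),78);print("handle",a.round(1),"collar",b.round(1))
o=bot.observe();p=o["ee_pos"];R=o["orientation"]
n=np.array([.971,.239,0]) # closing axis across row
print("turn az", [np.arctan2((R.T@v)[1],(R.T@v)[0])-np.pi/2 for v in (n,-n)])
for G in [(501.5,-174.5,119+45+60)]:
    print((R.T@(np.array(G)-p)/50).round(3))
print(o["joint_positions"])
E
```

```text
handle [ 499.6 -172.5  156. ] collar [ 504.6 -176.2   78. ]
turn az [np.float64(0.9426717586340887), np.float64(-2.1989208949557044)]
[-10.606 -12.935   1.576]
[ 1.14711230e+00  2.64670247e-01  1.60523900e+00 -2.61374296e-05
  1.27369603e+00 -3.68913590e-02]
```

```bash
python3 -m handwheel '[60,-10.6,-12.93,1.0,0,0,0.943,60,-10.6,-12.93,1.0,0,0,0.943,60,-10.6,-12.93,1.0,0,0,0.943,60,-10.6,-12.93,1.0,0,0,0.943,60,-10.6,-12.93,1.0,0,0,0.943,60,-10.6,-12.93,1.0,0,0,0.943,60,-10.6,-12.93,1.0,0,0,0.943,60,-10.6,-12.93,1.0,0,0,0.943,60,-10.6,-12.93,1.0,0,0,0.943,60,-10.6,-12.93,1.0,0,0,0.943,60,-10.6,-12.93,1.0,0,0,0.943,60,-10.6,-12.93,1.0,0,0,0.943,60,-10.6,-12.93,1.0,0,0,0.943,60,-10.6,-12.93,1.0,0,0,0.943,60,-10.6,-12.93,1.0,0,0,0.943,60,-10.6,-12.93,1.0,0,0,0.943,60,-10.6,-12.93,1.0,0,0,0.943,60,-10.6,-12.93,1.0,0,0,0.943,60,-10.6,-12.93,1.0,0,0,0.943,60,-10.6,-12.93,1.0,0,0,0.943]' 40
python3 - <<'E'
from h import *
from plant import bot
c=bot.capture("side");d=bot.capture("top")
R=lambda a,w,h:cv2.resize(a,(w,h),interpolation=cv2.INTER_CUBIC)
im=np.vstack([R(c["img"][170:320,280:440],640,600)[150:],np.zeros((0,640,3),np.uint8)])
cv2.imwrite("pics/hover.png",im[:,:,::-1])
o=bot.observe();p=o["ee_pos"];M=o["orientation"];print(o["clock"],p,M.round(3).tolist())
for z in (119+45,):print((M.T@(np.array([502,-174.4,z])-p)/50).round(3))
print("side px of handle top/centre at est:",proj(c,[[502,-174.4,156],[502,-174.4,118]]),"tip ctr",proj(c,p+M[:,2]*64))
E
```

```text
clock: 2.1
ee_pos: [501.0, -172.5, 252.3]
orientation: [[-0.239, 0.971, -0.001], [0.971, 0.239, 0.001], [0.001, -0.001, -1.0]]
force: [0.1, 0.1, 0.0]
width: 60.2
grip_force: 0.0
2.2 [ 501.21233343 -172.17016565  252.65581605] [[-0.24, 0.971, -0.0], [0.971, 0.24, 0.0], [0.0, -0.0, -1.0]]
[-0.048  0.005  1.773]
side px of handle top/centre at est: [[351.53898994 229.29582871]
 [350.91242881 243.39228455]] tip ctr [[351.10530625 215.95122949]]
```

View pics/hover.png

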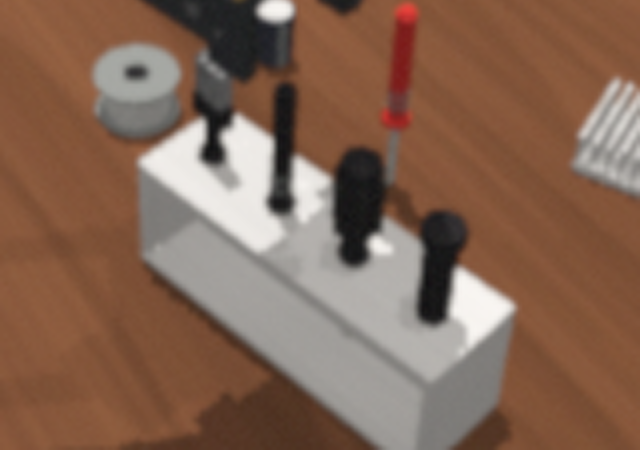

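The hover view shows the fingertips at crop (230,65) and (345,10), either side of the stylus. The stylus top is at crop (285,88), i.e. side (351.3,229.5), which matches the prediction (351.5,229.3). Next: descend, grip, then lift.

```bash
python3 -m handwheel '[60,-0.04,0,0.6,0,0,0,60,-0.04,0,1.1,0,0,0,60,-0.04,0,1.5,0,0,0,60,-0.04,0,1.77,0,0,0,60,-0.04,0,1.77,0,0,0,30,-0.04,0,1.77,0,0,0,14,-0.04,0,1.77,0,0,0,5,-0.04,0,1.77,0,0,0,5,-0.04,0,1.77,0,0,0,5,-0.04,0,1.77,0,0,0,5,-0.04,0,1.77,0,0,0,5,-0.04,0,1.77,0,0,0]' 40
```

```text
clock: 3.4
ee_pos: [502.1, -175.6, 164.4]
orientation: [[-0.239, 0.971, 0.0], [0.971, 0.239, -0.0], [-0.0, 0.0, -1.0]]
force: [0.5, 0.1, 1.0]
width: 11.1
grip_force: 40.0
```

```bash
python3 -m handwheel '[5,-0.04,0,-0.2,0,0,0,5,-0.04,0,-0.6,0,0,0,5,-0.04,0,-1.2,0,0,0,5,-0.04,0,-1.9,0,0,0,5,-0.04,0,-2.5,0,0,0,5,-0.04,0,-2.8,0,0,0,5,-0.04,0,-2.8,0,0,0,5,-0.04,0,-2.8,0,0,0]'
python3 - <<'E'
from plant import bot
import numpy as np
o=bot.observe();p=o["ee_pos"];M=o["orientation"];print(o["joint_positions"].round(3) if hasattr(o["joint_positions"],"round") else o["joint_positions"])
print((M.T@(np.array([541,274.5,p[2]])-p)/50).round(3))
E
```

```text
clock: 4.2
ee_pos: [502.1, -177.3, 303.4]
orientation: [[-0.239, 0.971, -0.001], [0.971, 0.239, 0.0], [0.001, -0.001, -1.0]]
force: [-0.7, 0.3, -0.8]
width: 11.3
grip_force: 40.0
[-0.386 -0.006  1.906 -0.     1.243 -0.627]
[8.590e+00 2.911e+00 2.000e-03]
```

```bash
python3 -m handwheel '[5,0.4,0.15,0,0,0,0,5,1.2,0.42,0,0,0,0,5,2.1,0.72,0,0,0,0,5,3,1.02,0,0,0,0,5,3.9,1.32,0,0,0,0,5,4.8,1.63,0,0,0,0,5,5.7,1.93,0,0,0,0,5,6.6,2.24,0,0,0,0,5,7.4,2.5,0,0,0,0,5,8.1,2.74,0,0,0,0,5,8.45,2.86,0,0,0,0,5,8.56,2.91,0,0,0,0,5,8.56,2.91,0,0,0,0,5,8.56,2.91,1,0,0,0,5,8.56,2.91,1.7,0,0,0,5,8.56,2.91,2,0,0,0,5,8.56,2.91,2.0,0,0,0,5,8.56,2.91,2.0,0,0,0]'
python3 - <<'E'
from h import *
from plant import bot
c=bot.capture("side");d=bot.capture("top");pickle.dump(c,open("s2.pkl","wb"));pickle.dump(d,open("t2.pkl","wb"))
P=[];T=[]
for i in range(1): o=bot.observe();P.append(o["ee_pos"])
p=P[0];M=o["orientation"];tip=p+M[:,2]*138;print(o["clock"],p.round(1),"tip est",tip.round(1),M[:,2].round(3))
s0=pickle.load(open("side.pkl","rb"))
h=proj(c,[541,274.5,38])[0];k=proj(c,tip)[0];print("side hole px",h,"tip px",k)
R=lambda a:cv2.resize(a,None,fx=8,fy=8,interpolation=cv2.INTER_CUBIC)
u,v=h.astype(int);a=R(s0["img"][v-25:v+25,u-25:u+25]);b=R(c["img"][v-45:v+15,u-25:u+25])
im=np.zeros((480,800,3),np.uint8);im[:400,:400]=a;im[:,400:]=b;cv2.imwrite("pics/s2.png",im[:,:,::-1]);print("origin a",u-25,v-25,"b",u-25,v-45)
E
```

```text
clock: 6.0
ee_pos: [542.5, 272.3, 205.4]
orientation: [[-0.238, 0.971, 0.001], [0.971, 0.238, 0.0], [0.0, 0.001, -1.0]]
force: [0.2, 0.5, -0.4]
width: 10.8
grip_force: 40.0
6.1 [543.3 273.1 206.8] tip est [543.8 273.3  68.8] [ 0.004  0.002 -1.   ]
side hole px [279.37078295 168.35479434] tip px [279.54819935 159.50444097]
origin a 254 143 b 254 123
```

View pics/s2.png

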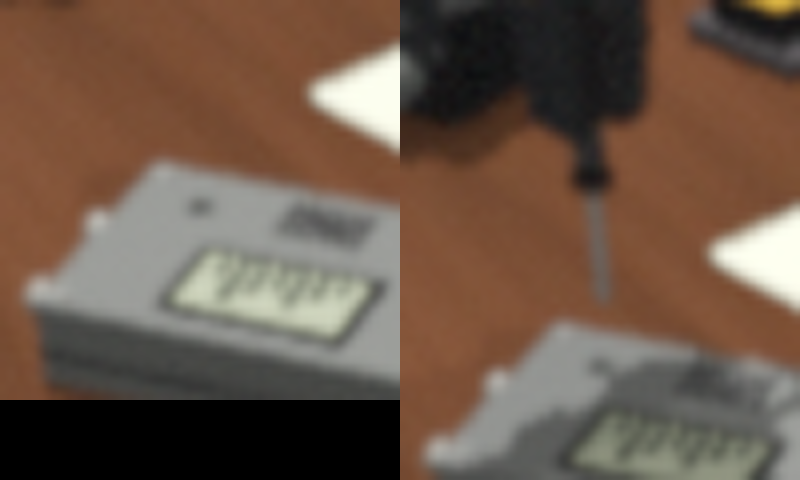

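```bash
python3 - <<'E'
from h import *
c=pickle.load(open("s2.pkl","rb"))
print(proj(c,[[542,274,z] for z in (69,80,100,119,124)]))
g=c["img"].astype(int);print(g[138:166,270:288].sum(2)//3)
d=pickle.load(open("t2.pkl","rb"));q=proj(d,[[542,274,69],[541,274.5,38]]);print(q);u,v=q[1].astype(int)
cv2.imwrite("pics/t2.png",cv2.resize(d["img"][v-30:v+30,u-35:u+35],None,fx=8,fy=8)[:,:,::-1])
E
```

```text
[[278.89709811 159.52203556]
 [278.59059742 156.32243014]
 [278.02391818 150.40678301]
 [277.47402294 144.66634641]
 [277.32739783 143.13570547]]
[[ 59  51  45  36  31  32  27  32  39  55  60  59  65  76  84  89  87  86]
 [ 77  75  64  52  42  35  31  33  47  69  81  82  83  86  88  89  89  88]
 [ 83  84  79  72  61  48  37  37  49  69  87  89  89  88  87  90  88  87]
 [ 85  85  84  83  78  62  44  42  45  65  84  90  88  88  88  88  89  88]
 [ 85  86  86  86  82  71  52  43  43  60  82  87  89  89  87  87  87  88]
 [ 85  85  87  86  82  68  48  39  40  53  76  87  90  89  88  87  87  86]
 [ 86  86  85  86  81  61  36  27  29  38  63  83  88  89  89  88  88  87]
 [ 85  86  85  85  78  56  34  26  27  37  59  83  89  90  89  89  89  88]
 [ 85  86  85  87  82  67  51  45  46  52  66  81  87  87  89  89  88  90]
 [ 86  85  86  87  85  79  74  70  73  73  79  84  84  84  87  88  88  87]
 [ 82  84  85  85  88  85  86  91  92  88  83  84  85  85  85  87  87  88]
 [ 81  82  83  85  86  86  87  94  97  92  86  87  85  85  84  85  85  86]
 [ 81  81  82  83  85  85  89  93  97  92  87  88  86 
[... 505 characters left out ...]
 91  94  86  81  80  84  84  87  88  90]
 [ 86  87  86  86  85  86  85  86  93  94  86  82  81  82  85  86  88  89]
 [ 86  86  86  86  85  85  86  87  92  95  87  81  82  81  81  85  85  87]
 [ 85  85  87  89  85  87  85  86  89  92  85  82  81  81  80  80  83  86]
 [ 87  88  86  86  89  86  87  87  87  87  86  83  80  80  80  81  82  84]
 [ 87  89  89  95  98  95  92  90  87  88  85  86  82  81  80  81  80  82]
 [ 88  92 103 118 128 122 113 107 101  95  94  89  89  84  82  82  81  80]
 [ 87 100 120 141 152 145 136 131 124 120 116 110 106 102  93  90  87  85]
 [ 96 114 135 146 151 147 145 144 142 142 139 136 131 127 120 112 107 103]]
[[220.00280186 196.03478372]
 [222.12817164 198.95626811]]
```

View pics/t2.png

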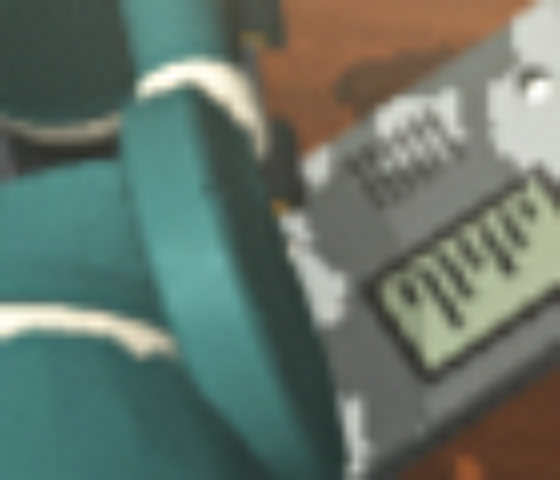

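The top view is blocked by the arm, so only the side view helps here. In it the pin ends at (278.7,160.5), is upright, and lines up with the hole within about 1 px. I'll go lower for a direct comparison.

```bash
python3 -m handwheel '[5,0,0,0.25,0,0,0,5,0,0,0.46,0,0,0,5,0,0,0.46,0,0,0,5,0,0,0.46,0,0,0]'
python3 - <<'E'
from h import *
from plant import bot
c=bot.capture("side");s0=pickle.load(open("side.pkl","rb"))["img"].astype(int)
o=bot.observe();print(o["ee_pos"].round(1),o["orientation"][:,2].round(3),o["force"].round(2))
r=s0[163:175,271:288].sum(2)//3;print(r)
w=np.clip(140-r[2:9,3:13],0,None);vv,uu=np.mgrid[165:172,274:284];print("hole dark centroid",(w*uu).sum()/w.sum(),(w*vv).sum()/w.sum())
g=c["img"].astype(int);print(g[152:174,271:288].sum(2)//3)
q=[plane(c,(278.7,168.4),38),plane(c,(279.7,168.4),38),plane(c,(278.7,169.4),38)];print(np.round(q,1))
E
```

```text
clock: 6.5
ee_pos: [541.2, 272.8, 180.4]
orientation: [[-0.239, 0.971, -0.001], [0.971, 0.239, -0.001], [-0.0, -0.001, -1.0]]
force: [0.4, -0.4, 0.4]
width: 10.8
grip_force: 40.0
[541.5 273.  180.9] [-0. -0. -1.] [ 0.58 -0.14 -0.35]
[[ 91 105 123 132 127 115 110 102  98  93  90  88  84  83  81  81  82]
 [102 127 151 160 153 143 138 128 124 119 112 110 104  95  90  87  86]
 [119 142 154 159 154 153 153 151 150 147 141 138 132 124 118 113 108]
 [140 152 155 156 154 154 155 153 154 153 152 153 152 149 146 141 137]
 [151 155 155 156 156 154 150 143 143 147 153 155 156 156 156 153 152]
 [155 155 156 156 156 152 139 118 117 134 150 155 156 156 156 156 156]
 [156 155 155 156 155 152 139 122 123 138 151 155 157 155 155 155 155]
 [155 156 156 157 155 155 151 148 149 151 155 156 156 156 156 157 153]
 [156 157 156 155 156 156 156 156 156 156 156 157 156 156 157 155 150]
 [156 156 156 156 156 156 156 154 154 154 154 154 155 155 155 155 151]
 [156 156 156 155 156 155 155 150 143 143 144 144 148 151 153 154 152]
 [156 156 155 155 156 155 149 135 130 146 145 135 142 137 141 142 143]]
hole dark cent
[... 945 characters left out ...]
15 135 147 152 147 146 141 127 117 123 132 131 125 116 109 103  98]
 [133 144 147 146 146 147 145 137 120 126 140 141 138 128 121 115 110]
 [143 146 147 148 149 147 144 136 117 124 137 135 126 111 104  99  99]
 [146 148 147 148 147 144 133 111  99 110 120 110 102  95  92  91  91]
 [147 149 148 147 148 142 129 107  90  93  99  94  91  91  90  91  90]
 [147 146 147 147 147 145 138 120  98  91  91  91  90  92  92  93  89]
 [146 146 145 146 147 145 136 111  95  90  90  92  92  91  91  91  88]
 [142 136 137 143 142 134 124 101  91  89  89  89  91  91  91  92  89]
 [125 113 113 126 127 111 102  89  83  82  83  84  84  89  88  89  93]]
[[539.2 275.3  38. ]
 [541.8 273.8  38. ]
 [536.8 270.2  38. ]]
```

```bash
python3 -m handwheel '[5,0.04,-0.017,0,0,0,0,5,0.04,-0.017,0,0,0,0,5,0.04,-0.017,0.04,0,0,0,5,0.04,-0.017,0.08,0,0,0,5,0.04,-0.017,0.11,0,0,0,5,0.04,-0.017,0.11,0,0,0]'
python3 - <<'E'
from plant import bot
import numpy as np
o=bot.observe();print(o["force"].round(2),o["ft_torque"].round(3),o["ee_pos"].round(1))
E
```

```text
clock: 7.15
ee_pos: [540.2, 274.5, 175.3]
orientation: [[-0.239, 0.971, -0.001], [0.971, 0.239, -0.0], [-0.0, -0.001, -1.0]]
force: [0.4, 0.4, -0.5]
width: 10.6
grip_force: 40.0
[ 0.37  0.42 -0.52] [-0.068  0.074 -0.008] [540.2 274.5 175.3]
```

```bash
python3 -m handwheel '[5,0,0,0.03,0,0,0,5,0,0,0.06,0,0,0,5,0,0,0.06,0,0,0]'; python3 -m handwheel '[5,0,0,0.03,0,0,0,5,0,0,0.06,0,0,0,5,0,0,0.06,0,0,0]'; python3 -m handwheel '[5,0,0,0.02,0,0,0,5,0,0,0.04,0,0,0,5,0,0,0.04,0,0,0]'
```

```text
clock: 7.45
ee_pos: [540.2, 274.6, 172.4]
orientation: [[-0.239, 0.971, -0.0], [0.971, 0.239, -0.0], [-0.0, -0.0, -1.0]]
force: [0.1, 0.1, -0.6]
width: 10.7
grip_force: 40.0
clock: 7.75
ee_pos: [540.2, 274.6, 169.4]
orientation: [[-0.239, 0.971, -0.0], [0.971, 0.239, -0.0], [-0.0, -0.0, -1.0]]
force: [0.9, 0.4, -0.4]
width: 10.9
grip_force: 40.0
clock: 8.05
ee_pos: [540.3, 274.6, 167.5]
orientation: [[-0.239, 0.971, -0.0], [0.971, 0.239, -0.0], [-0.0, -0.0, -1.0]]
force: [-0.1, -0.2, -0.4]
width: 10.9
grip_force: 40.0
```

The tip is about 10 mm below the mouth with no contact, so it's in the hole. Next I'll feel for the button.

```bash
for i in 1 2; do python3 -m handwheel '[5,0,0,0.02,0,0,0,5,0,0,0.02,0,0,0]' | grep -E 'ee_pos|force'; done; for i in 1 2 3; do python3 -m handwheel '[5,0,0,0.02,0,0,0,5,0,0,0.02,0,0,0]'| grep -E 'ee_pos|force'; done
```

```text
ee_pos: [540.3, 274.6, 166.5]
force: [-0.5, -0.2, -0.7]
grip_force: 40.0
ee_pos: [540.3, 274.6, 165.6]
force: [-0.9, 0.0, -0.4]
grip_force: 40.0
ee_pos: [540.5, 274.7, 164.8]
force: [-0.4, -0.5, 0.8]
grip_force: 40.0
ee_pos: [540.5, 274.7, 163.9]
force: [-0.1, -0.7, 1.7]
grip_force: 40.0
ee_pos: [540.5, 274.7, 162.9]
force: [-1.0, -0.2, 2.9]
grip_force: 40.0
```

```bash
for i in 1 2; do python3 -m handwheel '[5,0,0,0.015,0,0,0,5,0,0,0.015,0,0,0]' | grep -E 'ee_pos|force'; done; for i in 1 2; do python3 -m handwheel '[5,0,0,0.008,0,0,0,5,0,0,0.008,0,0,0]'| grep -E 'ee_pos|force'; done
```

```text
ee_pos: [540.5, 274.7, 162.1]
force: [0.0, 0.1, 4.4]
grip_force: 40.0
ee_pos: [540.5, 274.7, 161.3]
force: [-0.6, 0.9, 3.6]
grip_force: 40.0
ee_pos: [540.5, 274.7, 161.0]
force: [-1.0, 0.0, 4.4]
grip_force: 40.0
ee_pos: [540.6, 274.8, 160.7]
force: [-1.2, -0.6, 5.6]
grip_force: 40.0
```

```bash
for i in 1 2; do python3 -m handwheel '[5,0,0,0.006,0,0,0,5,0,0,0.006,0,0,0,5,0,0,0.006,0,0,0]' | grep -E 'ee_pos|force: \['; done
```

```text
ee_pos: [540.6, 274.8, 160.6]
force: [-1.9, -0.9, 5.7]
ee_pos: [540.6, 274.8, 160.6]
force: [-1.6, 0.3, 6.9]
```

The TCP has stopped moving while the force rises, so the button is on its stop. I'll add a little margin, then hold for 4 s.

```bash
python3 -m handwheel '[5,0,0,0.008,0,0,0,5,0,0,0.008,0,0,0,5,0,0,0.008,0,0,0,5,0,0,0.008,0,0,0]' | grep -E 'ee_pos|force: \['; for i in 1 2; do python3 -m handwheel '[5,0,0,0,0,0,0,5,0,0,0,0,0,0,5,0,0,0,0,0,0,5,0,0,0,0,0,0,5,0,0,0,0,0,0,5,0,0,0,0,0,0,5,0,0,0,0,0,0,5,0,0,0,0,0,0,5,0,0,0,0,0,0,5,0,0,0,0,0,0,5,0,0,0,0,0,0,5,0,0,0,0,0,0,5,0,0,0,0,0,0,5,0,0,0,0,0,0,5,0,0,0,0,0,0,5,0,0,0,0,0,0,5,0,0,0,0,0,0,5,0,0,0,0,0,0,5,0,0,0,0,0,0,5,0,0,0,0,0,0]'; done
python3 - <<'E'
from h import *
from plant import bot
c=bot.capture("side");cv2.imwrite("pics/end.png",cv2.resize(c["img"][100:210,230:370],None,fx=5,fy=5,interpolation=cv2.INTER_CUBIC)[:,:,::-1])
E
```

```text
ee_pos: [540.7, 274.8, 160.4]
force: [-1.9, -0.8, 8.7]
clock: 12.85
ee_pos: [540.7, 274.8, 160.5]
orientation: [[-0.239, 0.971, 0.001], [0.971, 0.239, 0.0], [0.0, 0.001, -1.0]]
force: [-2.0, -0.3, 7.6]
width: 10.7
grip_force: 40.0
clock: 14.85
ee_pos: [540.7, 274.8, 160.4]
orientation: [[-0.239, 0.971, 0.001], [0.971, 0.239, 0.0], [0.0, 0.001, -1.0]]
force: [-2.3, -1.2, 8.5]
width: 11.2
grip_force: 40.0
```

View pics/end.png

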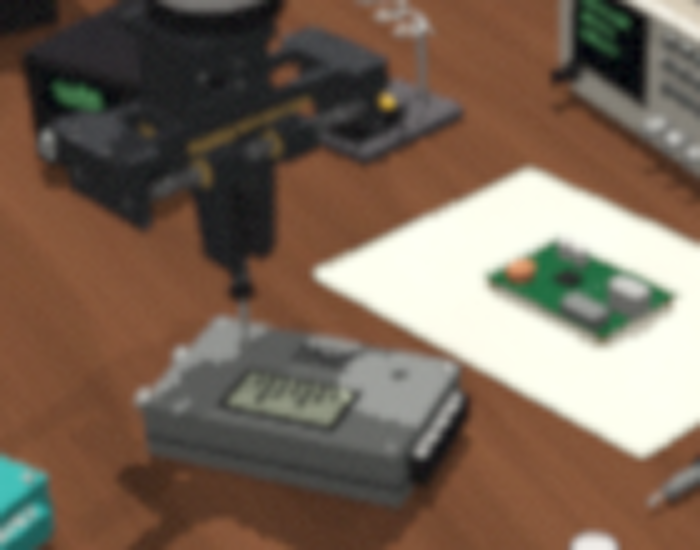

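The picture shows the upright stylus still gripped, with its pin in the reset hole at about (243,340) in the crop. Force is steady at about 8 N on the stop, held for more than 4 s. Handing in.

```bash
python3 -c "
from plant import bot
print(bot.sign_off())"
```

```text
the job is handed in; nothing more can be done
None
```

The job is handed in: the stylus is still gripped upright in the reset hole, holding the button against its stop at about 8 N, and had held it there for over 4 s by then. The button's travel is inferred from the force and the arm stopping, because the button itself couldn't be seen.

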